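# Key a drive shaft into a sprung belt pulley

### The job

Lift the small card box off the belt pulley and set it down flat on the bench, same way up. Then take the keyed shaft out of its stand, put it into the pulley's bore, turn it until the key slips into the keyway, and push it fully home so that its shoulder sits on the pulley; keep pushing so that the pulley stays pressed well down on its springs (well over half of its 10 mm travel), and finish like that, still gripping the shaft and pushing. Leave the beaker, the marker and the spanner alone.

Things in the scene. Friction and masses are not known exactly. Their poses are not given: they have to be found in the camera images.
- seal_box: small printed card box, 45 (its x) x 70 (its y) x 30 (z) mm, 50 g, lying across the pulley and hiding its bore at the start; origin at the centre of its underside; grip it across its 45 mm side. The bench to the right (-y) of the fixture is free to put it down.
- fixture: aluminium fixture fixed to the bench: round base 100 mm across, 12 mm thick; origin at the centre of its underside. Over it, on three sprung guide pins, a toothed belt pulley with upright axis, which cannot turn: flanges 58 mm across, upper one at height 48 mm, then a plain boss 40 mm across, its flat top at 66 mm while the springs are relaxed
- bore_mouth (a point): centre of the pulley's bore, in the plane of the boss's top; moves down with the pulley. The bore is round, 18 mm across, right through (42 mm), with one keyway along its whole length: 8 mm wide, its floor 14.5 mm from the axis, on the +x side of this frame. z is the pulley's axis, up.
- pulley (a joint): how far the pulley is pressed down on its springs, m: 0 = up (relaxed), 0.010 = at its lower stop. The springs push up with about 3.4 N (net of the pulley's weight) at 0, and 0.7 N more for each mm.
- stand: grey plastic block 60 x 60 x 22 mm, fixed to the bench, with an upright blind hole 18.5 mm across and 16 mm deep at its centre in which the shaft stands; origin at the centre of its underside.
- shaft: steel keyed shaft, 92 mm long, 180 g, upright in the stand; origin: centre of its lower end, z up its axis. From below: nose tapering 11 to 16 mm over 4 mm, shaft 16 mm across to z = 40; key on its +x side, 6 mm wide, z = 18 to 39, outer face 13 mm from the axis; round shoulder 30 mm across, z = 40 to 46; square end to grip, 20 x 20 mm (faces square to x and y), z = 46 to 92
- shoulder (a point): centre of the underside of the shaft's shoulder, which comes to rest on the boss's top. The 18 mm of round shaft below the key enter the bore at any angle, until the key stands on the boss
- beaker: white plastic beaker, 58 mm across, 65 mm tall, a bystander; origin at the centre of its underside
- marker_black: marker lying on the bench, 135 mm long, a bystander; origin at its middle
- spanner: small open-ended spanner lying flat, 135 mm long, 4 mm thick, a bystander; origin at its middle
Things that resemble listed ones, but are neither listed nor needed, are in the scene too. What is shaped like the shaft but yellow is not meant.

How it is judged:
By the outcome, as a careful person would: the job done as asked, in the order asked, and still so for the second after the job is handed in, while the arm keeps its last pose, push and grip.
It also fails if it takes over 58 s, if anything falls off the work surface, if the arm or the gripper's body presses on something with over 40 N, if the wrist force passes 120 N, or if a joint passes its speed limit or range.

### The arm

A 6-joint arm with a two-finger parallel gripper is mounted at the origin on a cart in front of the work surface, level with it; the furniture and walls round the work are solid. World frame = base frame: x ahead of the robot, y to its left, z up, the work surface at z = 0. Lengths are in mm, angles in rad, forces in N, time in s.
With the tool pointing down it reaches from about 275 to 825 mm from the base axis. Payload 4.9 kg.
Tool frame: the origin (TCP) lies at the very end of the fingers, on their centre line; the grasp point (between the pads) lies 19 mm behind it; z points along the fingers, y is the line along which they close (so a half turn about z gives the same grasp; the last joint's range is limited). The gripper opens to 85 mm and grips with 20 to 120 N. Pads are 22 mm wide; open, the fingers measure 114 mm over their backs; the gripper's body (76 mm by 85 mm) begins 54 mm behind the grasp point. The pads swing forward as they close: fully open they stand 13 mm farther back than shut.
Start: joints at [-1.458, 0.326, -0.193, 1.052, 0, 1.437], TCP at [134.377, -533.349, 231.281] pointing down, gripper open.
Joint ranges: [-2.65, 2.65], [-0.97, 1.79], [-1.3, 1.35], [-1.93, 2.1], [-1.47, 1.37], [-3.14, 3.14]. Speed limits (rad/s): [2.57, 2.57, 3.14, 3.14, 3.14, 3.14].

### API

Orientations are given as [roll, pitch, yaw] about the fixed x, y, z axes, in that order (R = Rz(yaw) Ry(pitch) Rx(roll)).
In Python, from bench import bot, solve_ik, imaging gives the robot as it stands. Calls block until the motion is done:
- bot.move_ptp(position, orientation): joint-space move of the TCP to a pose.
- bot.movel(position, rot=None, max_speed=150, threshold=None): straight line of the TCP; rot=None keeps the orientation; max_speed is the mean speed in mm/s. With threshold (N) it stops when the force on the tool has changed by that much, and returns True; else False.
- bot.move_j(angles): joint-space move.
- bot.grip(opening, effort=None): opening from 0.0 (shut) to 1.0 (fully open); effort is the grip in N (None keeps the last); returns when the fingers have stopped.
- bot.dwell(seconds).
- solve_ik(position, orientation): joint angles nearest the present ones, or None.
- bot.get_state(): the state.
- imaging.capture(name): name is "scene" or "top" or "wrist"; returns the picture (420x560x3 uint8, blue, green, red); there is no depth.
- imaging.camera_model(name): a dict with "K" (3x3 intrinsics, pixels), "k1" (the pictures are not rectified: a ray, as slopes to the right and down, at radius r is drawn at 1 + k1 r^2 times it, then the intrinsics apply), "position" and "rotation" of the camera in the world. Camera axes: x right, y up, looking along -z (the intrinsics and any distortion apply to the point x, -y, -z); pixel columns grow to the right and rows downward; lengths in mm; the calibration is good to about 2 mm. A picture is of the moment at which its call begins: read the wrist's pose just before it. camera_model takes no time and is no camera call; for the wrist camera it gives the pose at the moment of the call.
A pose or a line that the arm cannot do raises bot.IKError and nothing moves.
- bot.sign_off(): hands the job in; it is judged then, once.
The state is a dict: "t": time; "qpos": joint angles; "joint_velocities": joint speeds; "effort": joint torques, N m; "tcp_pos": TCP position; "orientation": TCP orientation; "contact_force": force on the tool from outside, world axes, zero at the start; "wrist_torque": the same for the moment, N m; "opening": opening from 0.0 (shut) to 1.0 (fully open); "gripper_force": force on a finger pad.
Only numpy, scipy, OpenCV 4.12 (cv2) and the standard library are available. Lean on these libraries where they do the work, as an engineer would, in place of code of your own. Each camera call takes 0.05 s, during which the arm holds its last target. There are 200 camera calls.

## Working session

There is one attempt and no reset: what is moved stays moved. The work goes in short steps, each a Python script; the robot and the scene stay as the last script left them, time stands still between calls to the robot, and variables do not carry over. Pictures are saved under pics/ and viewed, at most 10 in all, crops included, and the job is handed in when it is done.

```bash
ls; mkdir -p pics
python3 - <<'E'
from bench import bot, imaging
import cv2, numpy as np
a=imaging.capture("scene");b=imaging.capture("top")
cv2.imwrite("pics/scene.png",a);cv2.imwrite("pics/top.png",b)
cv2.imwrite("pics/s2.png",cv2.resize(a,(800,600)));cv2.imwrite("pics/t2.png",cv2.resize(b,(800,600)))
for n in("scene","top"):
    m=imaging.camera_model(n);print(n,m)
print(bot.get_state())
E
```

```text
pics
scene {'K': array([[489.61028461,   0.        , 279.42284349],
       [  0.        , 489.61028461, 201.96794932],
       [  0.        ,   0.        ,   1.        ]]), 'k1': 0.06213285049246724, 'position': array([-346.60959418,  722.27483054,  791.62761709]), 'rotation': array([ 0.97897957,  0.00425005, -2.29873322])}
top {'K': array([[468.98742452,   0.        , 272.60089694],
       [  0.        , 468.98742452, 211.77883016],
       [  0.        ,   0.        ,   1.        ]]), 'k1': 0.03322361983015474, 'position': array([ 311.22491148,  -22.6536823 , 1142.93213547]), 'rotation': array([ 0.13304135,  0.01473451, -1.58757261])}
{'t': 0.1, 'qpos': array([-1.45818912e+00,  3.26862400e-01, -1.93481759e-01,  1.05204532e+00,
       -1.24621046e-06,  1.43660119e+00]), 'joint_velocities': array([ 0.00031313, -0.00077612,  0.00183775, -0.00019139, -0.00081679,
       -0.00074276]), 'effort': array([ 4.39333226e-04, -4.44240081e+01,  2.63037962e+01,  7.90902675e-03,
       -1.25734632e-04,  8.41871042e-06]), 'tcp_pos': array([ 134.31976104, -532.79128892,  230.58498377]), 'orientation': array([-3.14001366e+00, -2.11916551e-04,  2.46802181e-01]), 'contact_force': array([ 0.09926299,  0.34332773, -0.22754846]), 'wrist_torque': array([ 0.00121122, -0.0271851 , -0.04971079]), 'gripper_force': 0.0, 'opening': 1.002370867411117}
```

View pics/s2.png

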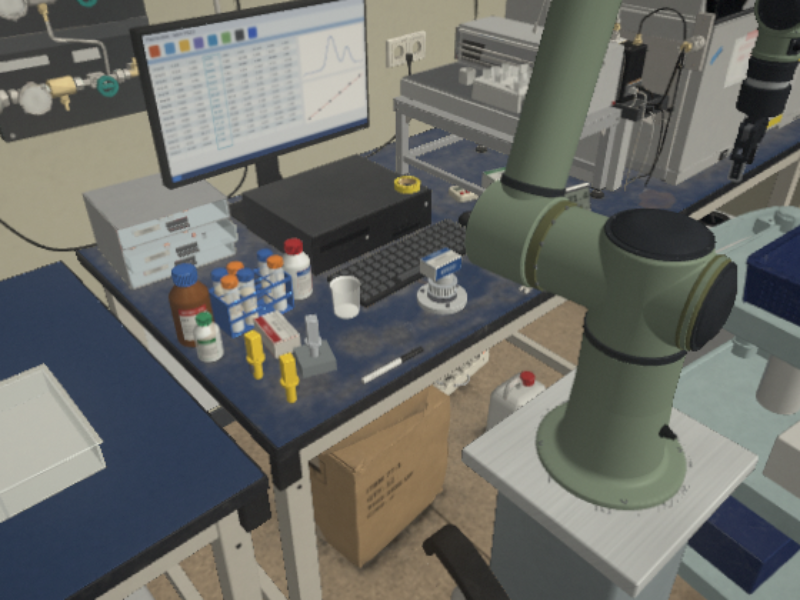

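View pics/t2.png

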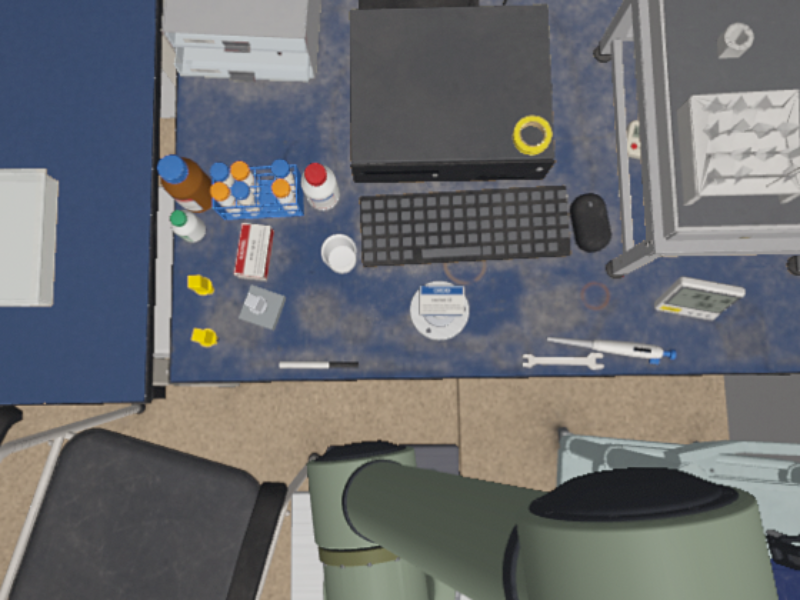

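The scene picture shows the box on the fixture (scene ≈ (440,265) of 800×600; top ≈ (442,300)). The silver shaft stands in the grey block (scene (313,335), top (262,305)). Two yellow look-alikes stand to its left in the top view at (200,285) and (204,337), and they are not the part. The only steel shaft is the one in the grey stand.

```bash
cat > h.py <<'E'
from bench import bot, solve_ik, imaging
import numpy as np, cv2
from scipy.spatial.transform import Rotation as R
def cam(n): return imaging.camera_model(n)
def ray(m,uv):
    K=m["K"];p=np.array([(uv[0]-K[0,2])/K[0,0],(uv[1]-K[1,2])/K[1,1]]);q=p.copy()
    for _ in range(20): q=p/(1+m["k1"]*(q@q))
    return R.from_euler("xyz",m["rotation"]).apply([q[0],-q[1],-1.])
def onz(m,uv,z):
    d=ray(m,uv);c=np.array(m["position"]);return c+d*(z-c[2])/d[2]
def proj(m,P):
    p=R.from_euler("xyz",m["rotation"]).inv().apply(np.asarray(P)-m["position"])
    s=np.array([p[0],-p[1]])/-p[2];s=s*(1+m["k1"]*(s@s));K=m["K"]
    return np.array([K[0,0]*s[0]+K[0,2],K[1,1]*s[1]+K[1,2]])
def tri(obs):
    A=np.zeros((3,3));b=np.zeros(3)
    for m,uv in obs:
        d=ray(m,uv);d/=np.linalg.norm(d);M=np.eye(3)-np.outer(d,d);A+=M;b+=M@m["position"]
    return np.linalg.solve(A,b)
E
python3 - <<'E'
from h import *
T=cam("top");f=.7
for n,uv,z in [("box",(442,300),96),("fix",(440,311),12),("stand",(262,307),22),("shafttop",(260,300),98),("y1",(200,285),90),("y2",(204,337),90),("beaker",(339,253),30),("rbox",(254,250),20),("marker",(319,365),5),("spanner",(563,361),4),("edge",(300,382),0),("edgeL",(172,350),0)]:
    print(n,onz(T,np.array(uv)*f,z).round(1))
w=cam("wrist");s=bot.get_state()
Rt=R.from_euler("xyz",s["orientation"])
print("cam in tool",Rt.inv().apply(w["position"]-s["tcp_pos"]),(Rt.inv()*R.from_euler("xyz",w["rotation"])).as_matrix().round(3),w["K"],w["k1"])
E
```

```text
box [454.1 -92.5  96. ]
fix [446.8 -94.2  12. ]
stand [458.  206.7  22. ]
shafttop [459.2 194.4  98. ]
y1 [486.3 291.9  90. ]
y2 [403.1 283.9  90. ]
beaker [546.7  75.3  30. ]
rbox [556.8 221.6  20. ]
marker [359.3 112.7   5. ]
spanner [ 359.1 -299.2    4. ]
edge [331.4 145.6   0. ]
edgeL [389.7 364.2   0. ]
cam in tool [  82.41767759   -0.78916398 -144.00527644] [[-0.     0.947  0.321]
 [ 1.     0.     0.001]
 [ 0.     0.321 -0.947]] [[330.78956195   0.         282.45990223]
 [  0.         330.78956195 214.25094881]
 [  0.           0.           1.        ]] -0.042063168677878224
```

Run:
```python
from h import *
import json
ims=[]
for n,p,yaw in [("box",[454,-93,240],np.pi/2),("shaft",[459,200,260],np.pi/2)]:
    q=solve_ik(p,[np.pi,0,yaw]);print(q)
    bot.move_ptp(p,[np.pi,0,yaw]);bot.dwell(.3)
    m=cam("wrist");im=imaging.capture("wrist")
    cv2.imwrite(f"pics/w_{n}.png",im);np.savez(f"w_{n}.npz",**m)
    ims.append(cv2.resize(im,(800,600)))
    cv2.imwrite(f"pics/w2_{n}.png",ims[-1])
    print(bot.get_state()["t"],bot.get_state()["tcp_pos"])
```

```text
[-0.36154261  0.15955196 -0.39060331  1.02064105  0.          1.20925371]
2.4167 [453.93358827 -93.34040155 239.94973769]
[ 0.26338915  0.21619568 -0.26712083  1.08747982  0.          1.83418548]
3.8917 [459.24610862 199.30753692 259.98933152]
```

View pics/w2_box.png

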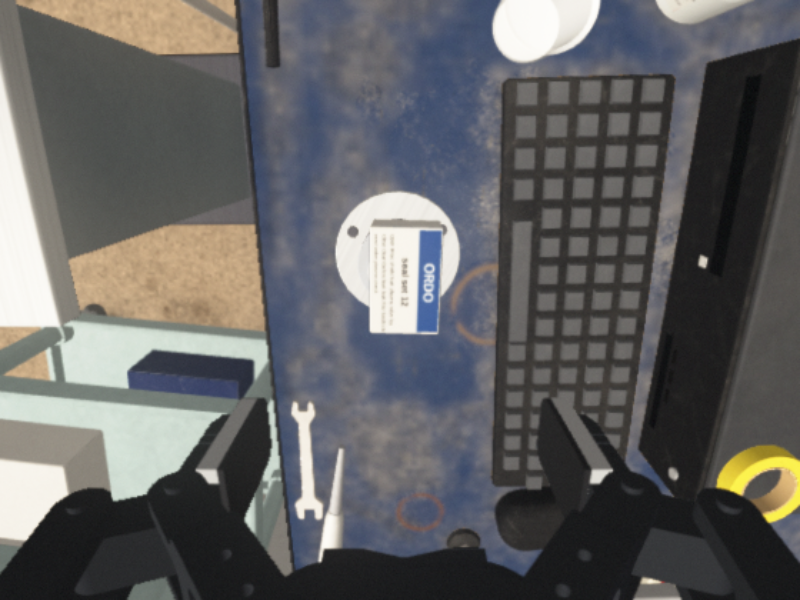

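View pics/w2_shaft.png

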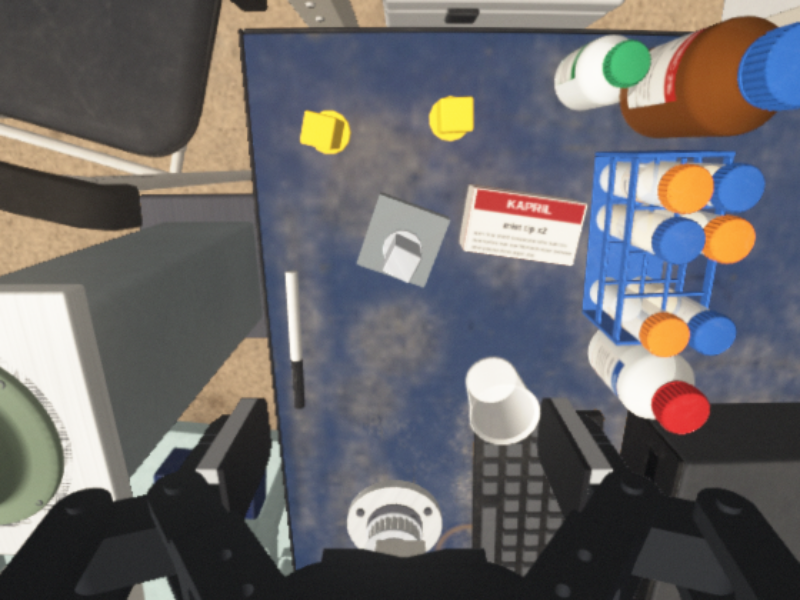

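The box view shows the box's top corners at about (371,228), (441,230), (438,334) and (370,333), 800 scale, with the fixture disc round it. In the shaft view the silver square shaft top is at ≈(402,263) in the grey stand (centre ≈ (404,240)). The yellow look-alikes are at (325,131) and (452,117), so the grey-stand one is meant.

Run:
```python
from h import *
m=dict(np.load("w_box.npz"));
c=np.array([onz(m,np.array(u)*.7,96)[:2] for u in [(371,228),(441,230),(438,334),(370,333)]]).astype(np.float32)
print(c.round(1),cv2.minAreaRect(c))
m=dict(np.load("w_shaft.npz"));im=cv2.imread("pics/w_shaft.png");hsv=cv2.cvtColor(im,cv2.COLOR_BGR2HSV)
for n,lo,hi,z in [("top",(0,0,185),(180,60,255),98),("stand",(0,0,75),(180,60,255),22)]:
    k=cv2.inRange(hsv,lo,hi);k[:130]=0;k[210:]=0;k[:,:245]=0;k[:,318:]=0
    ct=max(cv2.findContours(k,0,cv2.CHAIN_APPROX_NONE)[0],key=cv2.contourArea)[:,0]
    P=np.array([onz(m,u,z)[:2] for u in ct.astype(float)]).astype(np.float32)
    print(n,len(ct),ct.min(0),ct.max(0),cv2.minAreaRect(P))
cv2.imwrite("pics/c.png",cv2.resize(im[125:215,235:325],(600,600),interpolation=cv2.INTER_CUBIC))
```

```text
[[ 433.5  -57.2]
 [ 476.3  -58.5]
 [ 476.  -126.9]
 [ 431.3 -126.2]] ((454.21624755859375, -92.08377075195312), (68.97866821289062, 44.65250778198242), 89.0265121459961)
top 141 [267 162] [294 197] ((456.0749206542969, 215.39456176757812), (30.870763778686523, 26.471914291381836), 64.64630126953125)
stand 269 [245 130] [317 201] ((457.1169738769531, 211.62298583984375), (83.31332397460938, 84.47554016113281), 89.88337707519531)
```

View pics/c.png

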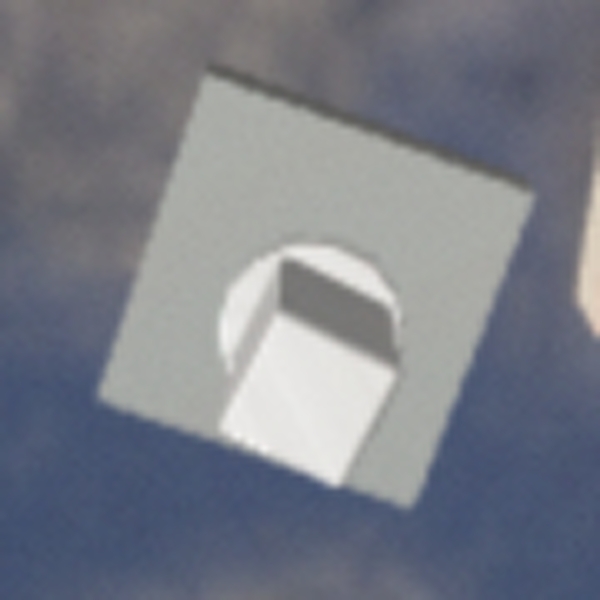

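The crop confirms a steel square shaft top in the grey stand, with corners (280,313), (400,368), (342,488) and (218,428). The stand corners are (209,68), (535,192), (413,508) and (98,400). Next I move the box.

Run:
```python
from h import *
m=dict(np.load("w_shaft.npz"))
for n,C,z in [("shaft",[(280,313),(400,368),(342,488),(218,428)],98),("stand",[(209,68),(535,192),(413,508),(98,400)],22)]:
    c=np.array([onz(m,(235+u/6.667-.4,125+v/6.667-.4),z)[:2] for u,v in C]).astype(np.float32)
    print(n,c.mean(0),cv2.minAreaRect(c))
o=[np.pi,0,np.pi/2]
bot.move_ptp([454.2,-92.1,125],o)
bot.movel([454.2,-92.1,71],max_speed=80)
bot.grip(0.4,30);s=bot.get_state();print(s["opening"],s["gripper_force"])
bot.movel([454.2,-92.1,125],max_speed=100)
bot.movel([446,-203,60],max_speed=150)
print(bot.movel([446,-203,2],max_speed=40,threshold=3));s=bot.get_state();print(s["t"],s["tcp_pos"],s["contact_force"],s["opening"])
bot.grip(0.8);
bot.movel([446,-203,90],max_speed=150)
bot.move_ptp([447,-110,230],o);bot.dwell(.2)
m=cam("wrist");im=imaging.capture("wrist");np.savez("w_fix.npz",**m);cv2.imwrite("pics/w_fix.png",im)
cv2.imwrite("pics/w2_fix.png",cv2.resize(im[100:340,150:450],(800,640))[:600])
print(bot.get_state()["t"])
```

```text
shaft [457.4147 208.6099] ((457.4970397949219, 208.72311401367188), (19.430025100708008, 19.847089767456055), 63.239566802978516)
stand [457.76663 208.84373] ((457.843017578125, 209.04348754882812), (61.300960540771484, 59.68049621582031), 70.24331665039062)
0.5196754649527561 37.30366051197052
True
9.325 [ 445.80093078 -202.89612717    5.61716418] [-0.24679465  0.93256939  5.1172482 ] 0.5196204953687598
11.3583
```

View pics/w2_fix.png

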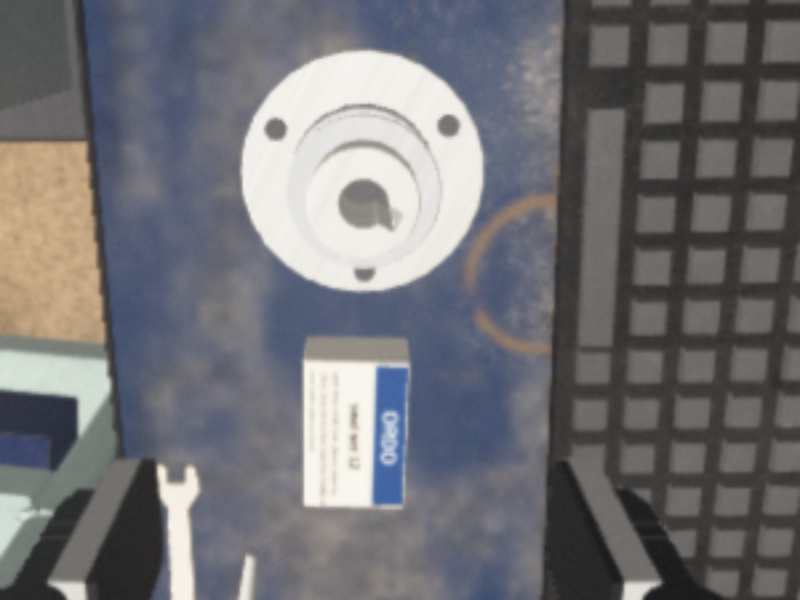

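Box is flat on the bench, label up, at (357,435) in the crop. The bore is at (363,202), with the keyway pointing right and down to about (397,221). Now I measure these precisely, then grip and lift the shaft and look for the key.

```bash
cat > fx.py <<'E'
from h import *
m=dict(np.load("w_fix.npz"));im=cv2.imread("pics/w_fix.png")
# rectified patch of the plane z=66 about the boss, 10 px/mm
c0=onz(m,(150+363/2.667,100+203/2.667),66)[:2]
g=np.arange(-25,25,.1)
mx=np.zeros((500,500),np.float32);my=mx.copy()
for i,dy in enumerate(g[::-1]):
    for j,dx in enumerate(g): mx[i,j],my[i,j]=proj(m,[c0[0]+dx,c0[1]+dy,66])
W=cv2.cvtColor(cv2.remap(im,mx,my,cv2.INTER_CUBIC),cv2.COLOR_BGR2GRAY)
cv2.imwrite("pics/rect.png",W)
k=((W<195)*255).astype(np.uint8)
n,l,st,ce=cv2.connectedComponentsWithStats(k);i=l[250,250]
r=(l==i)
ys,xs=np.nonzero(r);P=np.c_[(xs-250)/10,(250-ys)/10]
print("c0",c0,"area mm2",len(P)/100,"(expect ~300)")
dt=cv2.distanceTransform((r*255).astype(np.uint8),cv2.DIST_L2,5);_,R0,_,pt=cv2.minMaxLoc(dt)
c=np.array([(pt[0]-250)/10,(250-pt[1])/10]);print("bore r",R0/10,"centre",c0+c)
Q=P-c;d=np.hypot(*Q.T);s=(d>10.5);a=np.degrees(np.arctan2(Q[s,1],Q[s,0]))
print("keyway",np.percentile(a,[0,5,50,95,100]),"dmax",d.max(),"n",s.sum())
E
python3 fx.py
python3 - <<'E'
from h import *
y=np.radians(63);o=[np.pi,0,y]
bot.move_ptp([457.6,208.8,160],o)
bot.movel([457.6,208.8,60],max_speed=90)
bot.grip(0.0,100);s=bot.get_state();print(s["opening"],s["gripper_force"],s["tcp_pos"],s["contact_force"])
bot.movel([457.6,208.8,130],max_speed=90);bot.dwell(.2)
m=cam("wrist");im=imaging.capture("wrist");np.savez("w_hold.npz",**m);cv2.imwrite("pics/w_hold.png",im)
s=bot.get_state();print(s["tcp_pos"],s["orientation"],proj(m,s["tcp_pos"]),s["t"],s["contact_force"])
cv2.imwrite("pics/w2_hold.png",cv2.resize(im[120:345,130:430],(800,600)))
E
```

```text
c0 [448.46233568 -92.61691934] area mm2 280.72 (expect ~300)
bore r 8.688527679443359 centre [448.26233568 -92.41691934]
keyway [-49.98633377 -46.49863006 -36.53032509 -15.9453959  -12.05676253] dmax 14.328293687665672 n 1710
0.2173630476650697 97.47329235076904 [457.85069498 208.86804393  60.42200042] [-1.55072949 -0.52347996  5.02394866]
[457.23934921 208.70514716 129.48954001] [-3.14081632e+00  6.94849258e-04  1.09954100e+00] [284.36301653 280.07366018] 15.5333 [ 0.22115328 -0.30133773 -1.19190359]
```

View pics/w2_hold.png

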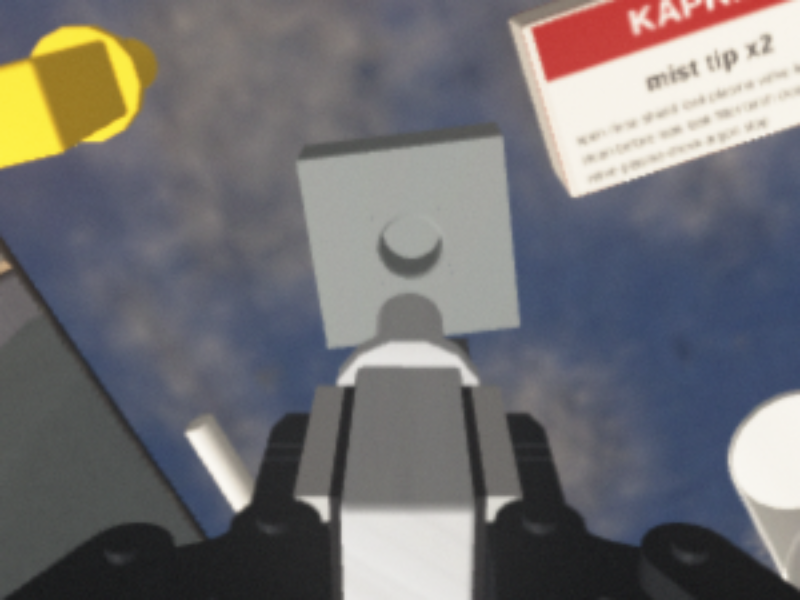

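View pics/rect.png

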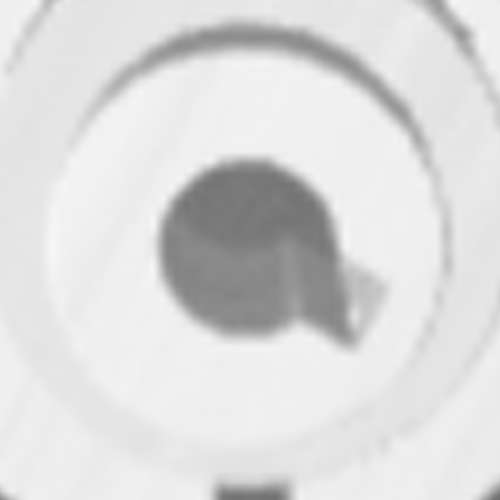

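The gripped shaft is between the fingers, and its nose is at (410,315). A dark patch sticks out under the shoulder on the right at (460,345) with nothing like it on the left, so the key is probably on tool +y. I'll check that with predicted key outlines. In the rectified bore picture the keyway floor corners are (388,284) and (355,350) and the bore centre is (249,248), so the keyway is at −29.2°.

Run:
```python
from h import *
m=dict(np.load("w_hold.npz"));im=cv2.imread("pics/w_hold.png")
t=np.array([457.24,208.7,129.5]);b=t-[0,0,54.4]
x0,y0,f=240,220,8
big=cv2.resize(im[y0:y0+72,x0:x0+96],None,fx=f,fy=f,interpolation=cv2.INTER_CUBIC)
for ang,col in [(-27,(0,0,255)),(153,(0,255,0))]:
    a=np.radians(ang);u=np.array([np.cos(a),np.sin(a),0]);v=np.array([-u[1],u[0],0])
    for r,s,z in [(13,3,18),(13,-3,18),(8,-3,18),(13,3,39),(13,-3,39),(8,3,18)]:
        p=proj(m,b+r*u+s*v+[0,0,z]);cv2.circle(big,tuple(((p-[x0,y0]+.5)*f).astype(int).tolist()),3,col,-1)
cv2.imwrite("pics/key.png",big)
```

```text
(no output)
```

View pics/key.png

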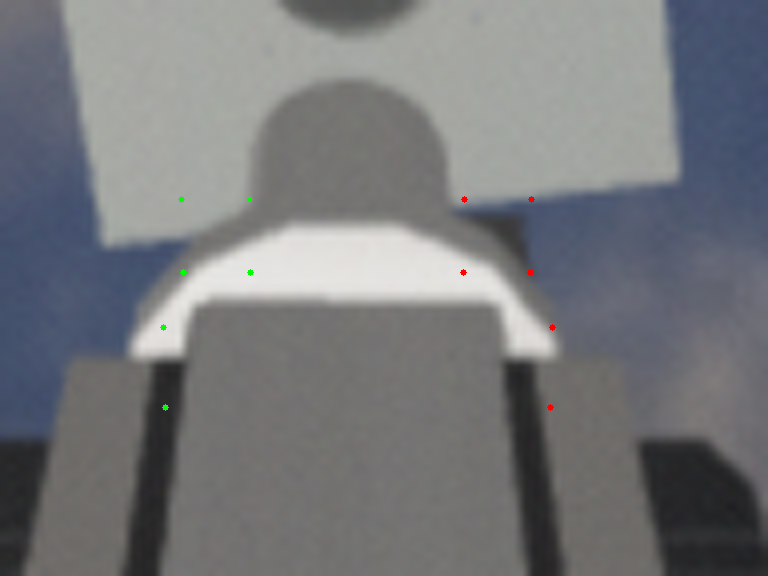

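The key is plainly visible on the right at (490,240) in the crop, on tool +y, so it now points to −27° world. The keyway is at −29.2°, so the tool yaw must be 60.8°. Now I carry it over and insert.

```bash
cat > ins.py <<'E'
from h import *
def st(n):
    s=bot.get_state();print(n,"t %.1f"%s["t"],s["tcp_pos"].round(2),s["contact_force"].round(2),s["wrist_torque"].round(2),s["opening"].round(4));return s
E
python3 - <<'E'
from ins import *
o=[np.pi,0,np.radians(60.8)]
bot.grip(0.0,120)
bot.movel([457.6,208.8,165],max_speed=120)
bot.movel([448.4,-92.4,165],rot=o,max_speed=150)
bot.movel([448.4,-92.4,124],max_speed=80);bot.dwell(.3);st("hover")
print(bot.movel([448.4,-92.4,104.5],max_speed=30,threshold=3));bot.dwell(.2);st("nose")
E
```

```text
Traceback (most recent call last):
  File "ins.py", line 3, in st
    s=bot.get_state();print(n,"t %.1f"%s["t"],s["tcp_pos"].round(2),s["contact_force"].round(2),s["wrist_torque"].round(2),s["opening"].round(4));return s
                                                                                                                           ^^^^^^^^^^^^^^^^^^
AttributeError: 'float' object has no attribute 'round'
```

```bash
sed -i 's/s\["opening"\].round(4)/round(s["opening"],4)/' ins.py
python3 - <<'E'
from ins import *
st("hover")
r=bot.movel([448.4,-92.4,104.5],max_speed=30,threshold=3);bot.dwell(.2);print(r);st("nose")
if not r:
    r=bot.movel([448.4,-92.4,86],max_speed=25,threshold=3);bot.dwell(.2);print(r);st("key")
E
```

```text
hover t 19.3 [448.71 -92.53 124.4 ] [-0.05 -0.38 -0.53] [0.03 0.02 0.02] 0.2201
False
nose t 20.3 [448.57 -92.46 104.68] [ 0.72 -0.43 -0.88] [-0.02  0.02  0.  ] 0.2177
False
key t 21.4 [448.56 -92.47  86.18] [-0.46 -0.3  -0.13] [0.02 0.01 0.04] 0.2162
```

The key slipped in on the first try with no resistance. Now I seat the shoulder and press.

Run:
```python
from ins import *
r=bot.movel([448.4,-92.4,78.5],max_speed=20,threshold=2);bot.dwell(.2);print(r);st("shoulder")
for z in (78,76,74,72):
    bot.movel([448.4,-92.4,z],max_speed=20);bot.dwell(.3);s=st(z)
    if s["contact_force"][2]>9.5: break
```

```text
True
shoulder t 22.0 [448.67 -92.51  79.73] [ 0.89 -0.81  1.79] [-0.03 -0.34 -0.02] 0.2148
78 t 22.5 [448.67 -92.49  78.12] [ 1.49 -0.75  3.16] [-0.13 -0.31  0.05] 0.2201
76 t 23.1 [448.63 -92.48  76.13] [ 3.15 -1.45  4.49] [-0.16 -0.37  0.05] 0.2191
74 t 23.6 [448.67 -92.52  74.22] [ 1.23 -1.01  5.6 ] [-0.11 -0.31 -0.03] 0.2167
72 t 24.2 [448.65 -92.5   72.35] [ 0.8  -0.91  8.06] [-0.06 -0.24 -0.03] 0.22
```

Run:
```python
from ins import *
bot.movel([448.4,-92.4,71.2],max_speed=10);bot.dwell(.5);st("end");bot.dwell(.5);st("end")
im=imaging.capture("scene")[150:240,230:350];b=imaging.capture("wrist")
cv2.imwrite("pics/end.png",np.hstack([cv2.resize(im,(440,330),interpolation=cv2.INTER_CUBIC),cv2.resize(b[150:330,160:400],(360,270)).repeat(1,0)[[*range(270)]+[269]*60]]))
```

```text
end t 24.9 [448.69 -92.51  71.59] [ 0.21 -1.06  7.85] [-0.03 -0.19  0.02] 0.216
end t 25.4 [448.66 -92.49  71.59] [ 1.52 -0.24  7.65] [-0.07 -0.19  0.01] 0.216
```

View pics/end.png

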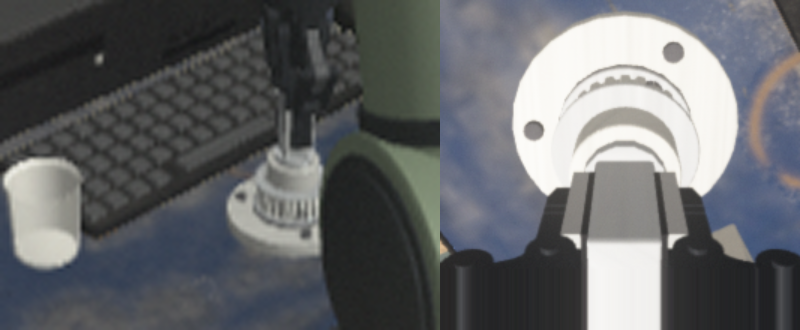

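The shoulder sits on the boss, with the gap closed in both views. The push is a steady 8–9 N net, which by force and by geometry means 7.5–8.8 mm of travel.

```bash
python3 -c "
from bench import bot
print(bot.sign_off())"
```

```text
the job is handed in; nothing more can be done
None
```

The job is handed in at about 25 s on the robot's clock: the box is flat on the bench, right way up, and the keyed shaft is fully home in the pulley, still gripped and pressing it down an estimated 7.5–8.8 mm of its 10 mm travel.

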